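Set the diverter, then drop the resin stem down the right chute

ROBOT

A 7-joint arm with a two-finger parallel gripper is mounted at the origin on the work surface. World frame = base frame: x ahead of the robot, y to its left, z up, the work surface at z = 0. Lengths are in m, angles in rad, forces in N, time in s.
With the tool pointing down it reaches from about 0.425 to 0.95 m from the base axis. Payload 16.7 kg.
Tool frame: the origin (TCP) lies midway between the tips of the shut fingers; the grasp point (between the pads) lies bot.grasp_offset behind it (bot.grasp_offset is the distance from the TCP to the grasp point, in m); z points along the fingers, y is the line along which they close (so a half turn about z gives the same grasp; the last joint's range is limited). The gripper opens to 94 mm and grips with 3 to 60 N. Pads are 16 mm wide; open, the fingers measure 119 mm over their backs; the gripper's body (75 mm by 177 mm) begins 78 mm behind the grasp point.
Start: joints at [1.175, 0.426, 0.074, 1.606, -0.034, 1.111, -0.067], TCP at [0.164, -0.655, 0.205] pointing down, gripper open.
Joint ranges: [-2.85, 2.85], [-0.5, 2.14], [-1.23, 1.37], [0.21, 2.46], [-1.02, 4.16], [0.16, 2.05], [-2.73, 2.73]. Speed limits (rad/s): [1.89, 1.89, 2.39, 2.39, 3.01, 3.01, 3.01].

INTERFACE

Orientations are given as a 3x3 rotation matrix whose columns are the frame's x, y, z axes.
In Python, from plant import bot, eoat, kin, imaging, order, sensors gives the robot as it stands. Calls block until the motion is done:
- bot.move_to(position, orientation): joint-space move of the TCP to a pose.
- bot.servo_line(position, speed=0.15, frame=None): straight line of the TCP; frame=None keeps the orientation; speed is the mean speed in m/s.
- bot.movej(angles): joint-space move.
- eoat.command_gripper(opening, squeeze=None): finger opening in m; squeeze is the grip in N (None keeps the last); returns when the fingers have stopped.
- bot.pause(seconds).
- kin.inverse_kinematics(position, orientation): joint angles nearest the present ones, or None.
- imaging.camera(name): name is "scene" or "side" or "wrist"; returns a dict with "color" (480x640x3 uint8, red, green, blue), "range_z" (480x640 float32, m along the optical axis (not along the pixel's ray), 0 where there is no reading), "fx", "fy", "cx", "cy" (pixels), "k1" (the pictures are not rectified: a ray, as slopes to the right and down, at radius r is drawn at 1 + k1 r^2 times it, then the intrinsics apply), "T" (4x4, takes a point from camera to world coordinates); the wrist camera has in their place "tool_from_camera" (4x4, takes a point from camera to tool coordinates, whose origin is the TCP and whose axes are the flange's). Camera axes: x right, y down, z forward; pixel columns grow to the right and rows downward; lengths in m; the calibration is good to about 2 mm. A picture is of the moment at which its call begins: read the wrist's pose just before it.
A pose or a line that the arm cannot do raises bot.IKError and nothing moves.
- order.job_done(): hands the job in; it is judged then, once.
Readings, each from a call of its own:
- sensors.get_clock(): time.
- sensors.get_qpos(): joint angles.
- sensors.get_joint_vel(): joint speeds.
- sensors.get_effort(): joint torques, N m.
- sensors.get_eef_pos(): TCP position.
- sensors.get_ee_rot(): TCP orientation.
- sensors.get_force(): force on the tool from outside, world axes, zero at the start.
- sensors.get_wrist_torque(): the same for the moment, N m.
- sensors.get_gripper_width(): finger opening in m.
- sensors.get_finger_force(): force on a finger pad.
Only numpy, scipy, OpenCV 4.12 (cv2) and the standard library are available. Lean on these libraries where they do the work, as an engineer would, in place of code of your own. Each camera call takes 0.05 s, during which the arm holds its last target. There are 200 camera calls.

TASK

The cream resin shoulder stem belongs in the green tray. First swing the diverter's red-knobbed lever fully over towards the side where the green tray stands; then drop the stem in through the diverter's open mouth so that it slides down into that tray. Leave the lever set there.

Things in the scene. Friction and masses are not known exactly. Their poses are not given: they have to be found in the camera images.
- stem: Cream resin shoulder stem, 93 mm long, 60 g, lying on the blue top (the T-shaped aluminium depth gauge and two glass vials, up to 57 mm tall, 110 mm or more away, are bystanders). Origin at its underside below the centre of mass; x along it, z up. Grip at the origin: round shaft 18 mm thick, tapering at -x. At x = +14 to +30 mm a collar 36 mm wide, 18 mm high, then a pin to +42 mm.
- diverter: Fixed grey diverter; x away from the robot, y to its left, z up, turned up to 0.2 rad. Origin at the foot under the mouth's middle. Open mouth 160 (x) x 138 mm (y), yellow rim 170 mm up. Inside, a plate rocked by the lever pivots on an axle along x, 110 mm up. A part dropped on the tilted plate slides off its low side, out under the side wall (+y or -y) into the tray there.
- lever (a joint): Steel rod 10 mm thick in the diverter's plane x = -120 mm (housing's near face: -86), from the axle (110 mm up) to a red 26 mm ball centred 150 mm from the axle. Rad: 0 upright, + leans to the diverter's +y and sends parts to the +y tray, - likewise to -y; stops at +-0.87. Starts near upright, stays where left; push about 2 N near the ball.
- green_tray: Green open tray, 155 (x) x 185 (y) x 50 mm high, 4 mm walls, fixed, half under the diverter on its +y or its -y side, with an equal orange tray on the other side; they may be swapped. Origin: centre of its underside, 105 mm from the diverter's origin along y; axes as the diverter's.
Mind the look-alikes: they are no part of the job. There is more than one size of the stem; the job needs the largest.

How it is judged:
On the way, in this order (a step that is already met when the one before it is completed fails the run):
1. the lever is over to the green tray's side while the stem is still away from the diverter (((y of green_tray in the frame of diverter above 0 m and value of joint lever above 0.65 rad) or (y of green_tray in the frame of diverter below 0 m and value of joint lever below -0.65 rad)) and horizontal distance between stem and diverter above 0.12 m), for 0.2 s.
2. the stem drops in through the mouth with the lever set (((y of green_tray in the frame of diverter above 0 m and value of joint lever above 0.65 rad) or (y of green_tray in the frame of diverter below 0 m and value of joint lever below -0.65 rad)) and x of stem in the frame of diverter between -0.08 and 0.08 m and y of stem in the frame of diverter between -0.07 and 0.07 m and z of stem in the frame of diverter between 0.06 and 0.165 m), for 0.02 s.
At the end, for the whole second after the job is handed in: The stem lies at rest within the green tray (origin within its outline and below its 50 mm rim), having gone in through the mouth, and the lever leans at least 0.65 rad (of 0.87) to the green tray's side (((y of green_tray in the frame of diverter above 0 m and value of joint lever above 0.65 rad) or (y of green_tray in the frame of diverter below 0 m and value of joint lever below -0.65 rad)) and x of stem in the frame of green_tray between -0.078 and 0.078 m and y of stem in the frame of green_tray between -0.093 and 0.093 m and z of stem in the frame of green_tray between -0.005 and 0.05 m and linear speed of stem below 0.02 m/s); the robot touches nothing.
It also fails if it takes over 51 s, if anything falls off the work surface, if the arm or the gripper's body presses on something with over 40 N, if the wrist force passes 120 N, or if a joint passes its speed limit or range.

## Working session

There is one attempt and no reset: what is moved stays moved. The work goes in short steps, each a Python script; the robot and the scene stay as the last script left them, time stands still between calls to the robot, and variables do not carry over. Pictures are saved under pics/ and viewed, at most 10 in all, crops included, and the job is handed in when it is done.

```bash
mkdir -p pics
cat > h.py <<'E'
import numpy as np, cv2
from plant import bot, eoat, kin, imaging, order, sensors
def cloud(im, T=None):
    T = im["T"] if T is None else T
    K=np.array([[im["fx"],0,im["cx"]],[0,im["fy"],im["cy"]],[0,0,1.]])
    v,u=np.mgrid[:480,:640].astype(float)
    d=np.stack([(u-im["cx"])/im["fx"],(v-im["cy"])/im["fy"]],-1)
    s=d.copy()
    for _ in range(20): s=d/(1+im["k1"]*(s**2).sum(-1,keepdims=True))
    z=im["range_z"][...,None]
    P=np.concatenate([s*z,z],-1)@T[:3,:3].T+T[:3,3]
    P[im["range_z"]==0]=np.nan
    return P
E
python3 - <<'E'
from h import *
for n in("scene","side"):
    im=imaging.camera(n); P=cloud(im)
    np.savez(n+".npz",c=im["color"],P=P)
    cv2.imwrite(f"pics/{n}.png",im["color"][...,::-1]); print(n,im["T"][:3,3])
print(bot.grasp_offset,sensors.get_clock())
E
```

```text
scene [1.00519813 0.04854449 0.90851381]
side [0.25462279 0.53930141 0.60015184]
0.0188 0.1
```

View pics/scene.png

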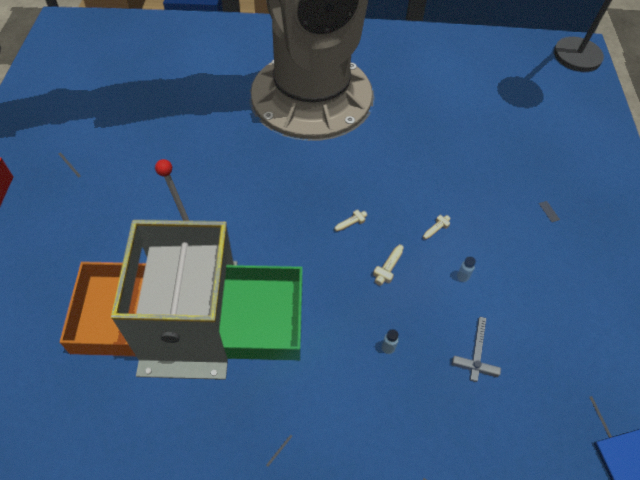

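View pics/side.png

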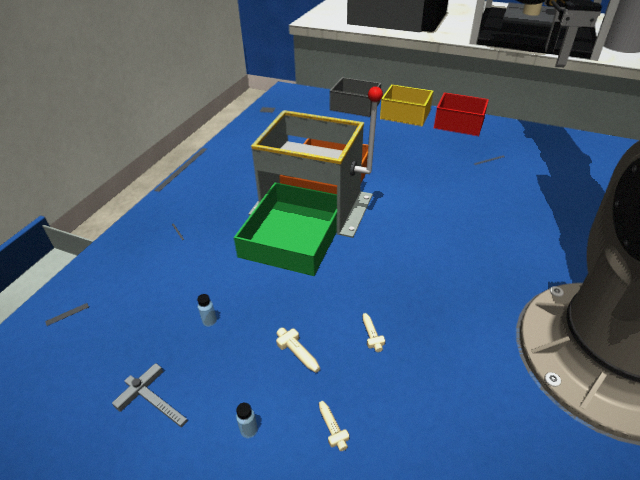

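The scene picture shows the diverter at about (180,290), the red ball at (164,168), the green tray to the right at (262,310) and the largest stem at (390,264), with its collar at the lower left. The smaller look-alikes are at (350,221) and (436,227).

Run:
```python
from h import *
for n in("scene","side"):
    d=np.load(n+".npz");c=d["c"];P=d["P"];h=cv2.cvtColor(c,cv2.COLOR_RGB2HSV)
    H,S,V=[h[...,i].astype(int) for i in range(3)]
    ok=np.isfinite(P[...,0])
    def rep(m,name):
        Q=P[m&ok]; 
        print(n,name,len(Q),"med",np.median(Q,0).round(4),"lo",np.percentile(Q,2,0).round(3),"hi",np.percentile(Q,98,0).round(3)); return Q
    ball=(H<5)|(H>175); ball&=(S>180)&(V>80)&(P[...,2]>.2)&(P[...,2]<.3); Q=rep(ball,"ball")
    cen,_=np.linalg.lstsq(np.c_[2*Q,np.ones(len(Q))],(Q**2).sum(1),rcond=None)[:2]; print(" centre",cen[:3].round(4),"r",np.sqrt(cen[3]+cen[:3]@cen[:3]).round(4))
    rim=(H>22)&(H<35)&(S>120)&(abs(P[...,2]-.17)<.008); Q=rep(rim,"rim")
    print(" rect",cv2.minAreaRect(Q[:,:2].astype(np.float32)))
    g=(H>50)&(H<80)&(S>120)&(P[...,2]>.04)&(P[...,2]<.06); Q=rep(g,"green rim"); print(" rect",cv2.minAreaRect(Q[:,:2].astype(np.float32)))
    cr=(H>12)&(H<35)&(S>15)&(S<120)&(V>120)&(P[...,2]<.04)&(P[...,2]>.003)&(P[...,0]<1)&(P[...,0]>.3)
    k,l,st,ce=cv2.connectedComponentsWithStats((cr&ok).astype(np.uint8))
    for i in range(1,k):
        if st[i,4]>60:
            Q=rep(l==i,"cream%d"%i+str(ce[i].round())); print(" rect",cv2.minAreaRect(Q[:,:2].astype(np.float32)))
```

```text
scene ball 179 med [ 0.4675 -0.195   0.2676] lo [ 0.457 -0.205  0.259] hi [ 0.474 -0.186  0.273]
 centre [ 0.4637 -0.1972  0.2624] r 0.01
scene rim 431 med [ 0.5701 -0.1889  0.1681] lo [ 0.498 -0.253  0.163] hi [ 0.669 -0.104  0.171]
 rect ((0.5836729407310486, -0.1796111762523651), (0.16833700239658356, 0.15194332599639893), 2.700220823287964)
scene green rim 848 med [ 0.576  -0.0336  0.048 ] lo [ 0.496 -0.113  0.04 ] hi [0.654 0.019 0.052]
 rect ((0.5726957321166992, -0.049681998789310455), (0.16045117378234863, 0.13305693864822388), 3.2584474086761475)
scene cream1[351. 220.] 180 med [0.3588 0.1034 0.0115] lo [0.341 0.072 0.006] hi [0.381 0.125 0.016]
 rect ((0.3585036098957062, 0.0963120236992836), (0.02356744185090065, 0.0686303973197937), 26.675811767578125)
scene cream3[436. 228.] 128 med [0.3628 0.2664 0.0112] lo [0.343 0.242 0.006] hi [0.388 0.286 0.015]
 rect ((0.3642125129699707, 0.25908446311950684), (0.023780420422554016, 0.056362584233284), 37.01227951049805)
scene cream4[392. 259.] 235 med [0.4474 0.1773 0.0152] lo [0.416 0.159 0.009] hi [0.473 0.195 0.02 ]
 rect ((0.4
[... 1483 characters left out ...]
03471183777, 0.02105758897960186), 1.3058576583862305)
side cream37[373. 334.] 357 med [0.3543 0.1099 0.0118] lo [0.335 0.076 0.005] hi [0.378 0.13  0.015]
 rect ((0.3567032516002655, 0.09917718917131424), (0.025837546214461327, 0.07077918946743011), 29.679933547973633)
side cream38[296. 347.] 667 med [0.4585 0.1764 0.0156] lo [0.413 0.15  0.008] hi [0.492 0.198 0.019]
 rect ((0.45151883363723755, 0.1711500585079193), (0.035214975476264954, 0.09224129468202591), 71.91683959960938)
side cream39[333. 427.] 543 med [0.3562 0.2723 0.0121] lo [0.335 0.244 0.006] hi [0.386 0.292 0.015]
 rect ((0.3586892783641815, 0.26469168066978455), (0.026658467948436737, 0.0708598792552948), 36.759883880615234)
```

Diverter is at about (0.581, -0.1795) with yaw 0.048, and the green tray is on its +y side. The lever reads about -0.07 rad. Its ball height and the tray edge both agree with the sizes given. Next I push the lever, then look at the stem from above.

```bash
cat >> h.py <<'E'
D=np.array([.5812,-.1795,0]); a=.048
Rd=np.array([[np.cos(a),-np.sin(a),0],[np.sin(a),np.cos(a),0],[0,0,1]])
W=lambda x,y,z: D+Rd@np.array([x,y,z])
def down(yaw):  # tool y axis at yaw in xy (mod pi), nearest the present joints
    best=None
    return [np.array([[np.sin(t),np.cos(t),0],[-np.cos(t),np.sin(t),0],[0,0,-1.]]) for t in (yaw,yaw+np.pi)]
def go(p,yaw):
    q0=np.array(sensors.get_qpos()); c=[(np.abs(np.array(q)-q0).max(),i) for i,R in enumerate(down(yaw)) if (q:=kin.inverse_kinematics(p,R)) is not None]
    i=min(c)[1]; bot.move_to(p,down(yaw)[i]); return down(yaw)[i]
E
python3 - <<'E'
from h import *
eoat.command_gripper(0.0)
y0=np.pi/2+a
go(W(-.12,-.085,.31),y0)
bot.servo_line(W(-.12,-.085,.256),.15)
for th in (-.1,.15,.4,.6,.75,.85):
    y=.15*np.sin(th)-.013-.0125; z=.11+.15*np.cos(th)-.004
    bot.servo_line(W(-.12,y,z),.12); print(th,np.round(sensors.get_force(),1))
e=sensors.get_eef_pos(); bot.servo_line(np.array(e)+Rd@[0,-.03,0.01],.15); 
bot.servo_line(W(-.12,-.0,.31),.25)
eoat.command_gripper(0.08)
go(np.array([.43,.165,.30]),np.deg2rad(65))
T=np.eye(4);T[:3,:3]=sensors.get_ee_rot();T[:3,3]=sensors.get_eef_pos()
im=imaging.camera("wrist"); P=cloud(im,T@im["tool_from_camera"]); np.savez("w.npz",c=im["color"],P=P)
cv2.imwrite("pics/w.png",im["color"][...,::-1])
im=imaging.camera("scene");cv2.imwrite("pics/s2.png",im["color"][...,::-1]); P=cloud(im)
h=cv2.cvtColor(im["color"],cv2.COLOR_RGB2HSV).astype(int)
m=((h[...,0]<5)|(h[...,0]>175))&(h[...,1]>180)&(P[...,2]>.15)&(P[...,2]<.3)
b=Rd.T@(np.median(P[m],0)-D); print("ball local",b,"angle",np.arctan2(b[1],b[2]-.11)); print(sensors.get_clock(),T[:3,3])
E
```

```text
Traceback (most recent call last):
  File "h.py", line 21, in go
    q0=np.array(sensors.get_qpos()); c=[(np.abs(np.array(q)-q0).max(),i) for i,R in enumerate(down(yaw)) if (q:=kin.inverse_kinematics(p,R)) is not None]
                                                                                                                ~~~~~~~~~~~~~~~~~~~~~~^^^^^
  File "scipy/spatial/transform/_rotation.pyx", line 1143, in scipy.spatial.transform._rotation.Rotation.from_matrix
ValueError: Non-positive determinant (left-handed or null coordinate frame) in rotation matrix 0: [[ 0.99884822 -0.04798157  0.        ]
 [ 0.04798157  0.99884822  0.        ]
 [ 0.          0.         -1.        ]].
```

```bash
sed -i 's/\[\[np.sin(t),np.cos(t),0\],\[-np.cos(t),np.sin(t),0\]/[[-np.sin(t),np.cos(t),0],[np.cos(t),np.sin(t),0]/; /best=None/d' h.py
cat > push.py <<'E'
from h import *
y0=np.pi/2+a
go(W(-.12,-.085,.31),y0)
bot.servo_line(W(-.12,-.085,.256),.15)
for th in (-.1,.15,.4,.6,.75,.85):
    y=.15*np.sin(th)-.013-.0125; z=.11+.15*np.cos(th)-.004
    bot.servo_line(W(-.12,y,z),.12); print(th,np.round(sensors.get_force(),1))
e=sensors.get_eef_pos(); bot.servo_line(np.array(e)+Rd@[0,-.03,0.01],.15); 
bot.servo_line(W(-.12,-.0,.31),.25)
eoat.command_gripper(0.08)
go(np.array([.43,.165,.30]),np.deg2rad(65))
T=np.eye(4);T[:3,:3]=sensors.get_ee_rot();T[:3,3]=sensors.get_eef_pos()
im=imaging.camera("wrist"); P=cloud(im,T@im["tool_from_camera"]); np.savez("w.npz",c=im["color"],P=P)
cv2.imwrite("pics/w.png",im["color"][...,::-1])
im=imaging.camera("scene");cv2.imwrite("pics/s2.png",im["color"][...,::-1]); P=cloud(im)
h=cv2.cvtColor(im["color"],cv2.COLOR_RGB2HSV).astype(int)
m=((h[...,0]<5)|(h[...,0]>175))&(h[...,1]>180)&(P[...,2]>.15)&(P[...,2]<.3)
b=Rd.T@(np.median(P[m],0)-D); print("ball local",b,"angle",np.arctan2(b[1],b[2]-.11)); print(sensors.get_clock(),T[:3,3])
E
python3 push.py
```

```text
-0.1 [-0.1  0.1  0.2]
0.15 [ 0.  -0.8  0.6]
0.4 [0.1 0.9 0.5]
0.6 [-0.3 -0.1  0.7]
0.75 [-0.8 -1.4 -0.4]
0.85 [ 0.2  0.5 -0.2]
ball local [-0.11470273  0.1132107   0.21697215] angle 0.8137240649912485
9.9417 [0.43038257 0.16413869 0.2999678 ]
```

View pics/w.png

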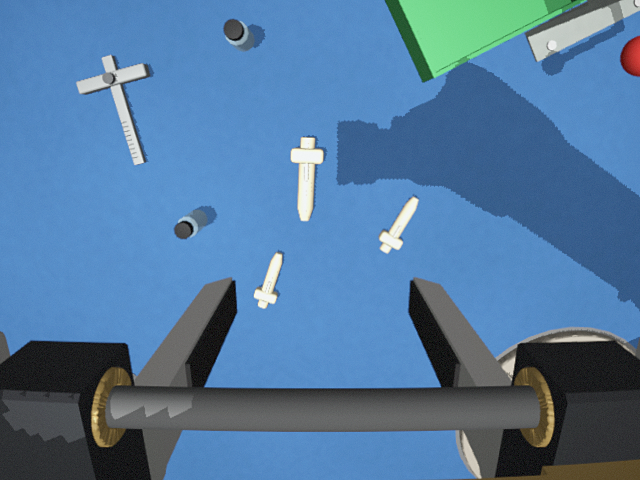

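View pics/s2.png

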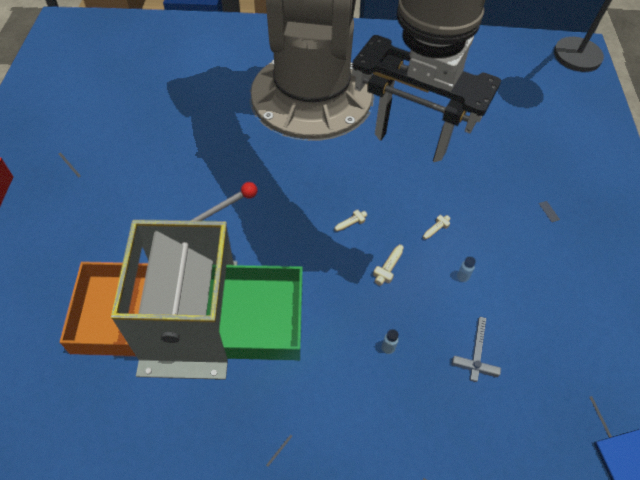

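The wrist view shows the stem centred at about (306,178), pin up at (307,138) and tip at (305,220). The scene view shows the lever leaning to the green side, ball at (249,190), at about 0.83 rad. Next I measure the stem from this view, measure the plate, and grasp.

Run:
```python
from h import *
d=np.load("w.npz");c=d["c"];P=d["P"];h=cv2.cvtColor(c,cv2.COLOR_RGB2HSV).astype(int)
m=(h[...,2]>150)&(h[...,1]<110)&((h[...,0]<60))
roi=np.zeros_like(m);roi[125:232,280:335]=1
Q=P[m&roi&np.isfinite(P[...,0])]; Q=Q[Q[:,2]>.004]
r=cv2.minAreaRect(Q[:,:2].astype(np.float32)); print(len(Q),r,Q[:,2].max())
B=cv2.boxPoints(r); e=[B[1]-B[0],B[2]-B[1]]; u=max(e,key=np.linalg.norm); u=u/np.linalg.norm(u)
if u[0]<0:u=-u
v=np.array([-u[1],u[0]]); s=(Q[:,:2]-r[0])@u; t=(Q[:,:2]-r[0])@v
print("u",u,np.arctan2(u[1],u[0]),"s",s.min(),s.max())
for k in np.arange(-.045,.05,.01):
    n=abs(s-k)<.005; print(round(k,3),n.sum(),t[n].min().round(4),t[n].max().round(4),np.median(Q[n,2]).round(4))
im=imaging.camera("scene");S=cloud(im); L=(S-D)@Rd
n=(abs(L[...,0])<.06)&(abs(L[...,1])<.06)&(L[...,2]<.165)&(L[...,2]>.04)
for y in np.arange(-.05,.06,.02):
    k=n&(abs(L[...,1]-y)<.006); print("plate",round(y,2),k.sum(),np.percentile(L[k][:,2],[10,50,90]).round(3) if k.any() else "")
```

```text
1046 ((0.45269492268562317, 0.17315444350242615), (0.035035260021686554, 0.09255123138427734), 64.37711334228516) 0.02094644723097866
u [ 0.90165985 -0.4324461 ] -0.44720387 s -0.04627555677021656 0.04627565908387722
-0.045 52 -0.0035 0.0092 0.0147
-0.035 102 -0.0057 0.0103 0.0164
-0.025 109 -0.0058 0.0102 0.0167
-0.015 108 -0.0068 0.0102 0.0167
-0.005 112 -0.0068 0.0103 0.0165
0.005 115 -0.0067 0.0089 0.0171
0.015 136 -0.0154 0.0142 0.0168
0.025 81 -0.0175 0.0175 0.0177
0.035 170 -0.0164 0.0175 0.0165
0.045 61 -0.0076 0.0067 0.0155
plate -0.05 0 
plate -0.03 696 [0.141 0.147 0.152]
plate -0.01 628 [0.119 0.125 0.131]
plate 0.01 585 [0.097 0.103 0.112]
plate 0.03 450 [0.074 0.08  0.085]
plate 0.05 0
```

Stem origin is about (0.4574, 0.1727), axis yaw -0.485; the 92.5 mm length and collar position match. The plate slopes about 48° down to +y, so I drop the stem lying along x.

Run:
```python
from h import *
p=np.array([.4574,.1727]); yw=-.485+np.pi/2
eoat.command_gripper(.055)
R=go(np.r_[p,.09],yw)
bot.servo_line(np.r_[p,.004],.1)
eoat.command_gripper(0.0,25); print("w",sensors.get_gripper_width(),sensors.get_finger_force())
bot.servo_line(np.r_[p,.30],.25); print("w",sensors.get_gripper_width(),sensors.get_force())
go(W(0,.012,.30),np.pi/2+a)
print("w",sensors.get_gripper_width())
im=imaging.camera("scene");cv2.imwrite("pics/s3.png",im["color"][...,::-1])
print(sensors.get_clock(),sensors.get_eef_pos())
```

```text
w 0.01694795349562302 25.00032752752304
w 0.017789617709020517 [ 0.77741886  0.15851076 -0.42425892]
w 0.01724131226730736
15.8667 [ 0.58075468 -0.16606615  0.299832  ]
```

View pics/s3.png

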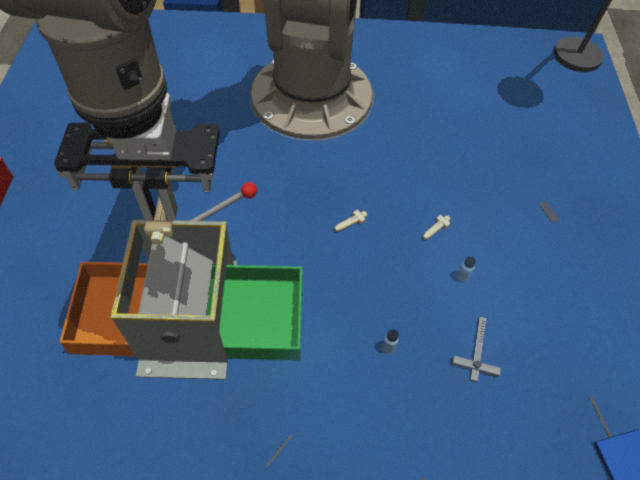

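The stem is held at (158,230), lying along the diverter's x above the mouth, and the lever is unchanged. Lower and release.

Run:
```python
from h import *
bot.servo_line(W(0,.012,.152),.12); print(sensors.get_force())
eoat.command_gripper(.045)
bot.pause(.3)
bot.servo_line(W(0,.012,.30),.25)
bot.servo_line(W(-.05,-.2,.33),.3)
bot.pause(.5)
im=imaging.camera("scene");cv2.imwrite("pics/s4.png",im["color"][...,::-1]); P=cloud(im); L=(P-D)@Rd
h=cv2.cvtColor(im["color"],cv2.COLOR_RGB2HSV).astype(int)
m=((h[...,0]<5)|(h[...,0]>175))&(h[...,1]>180)&(P[...,2]>.15)&(P[...,2]<.3)
b=np.median(L[m],0); print("lever",np.arctan2(b[1],b[2]-.11))
m=(h[...,0]>12)&(h[...,0]<38)&(h[...,1]<130)&(h[...,2]>110)&(L[...,1]>.05)&(L[...,1]<.2)&(abs(L[...,0])<.08)&(L[...,2]<.06)
print("stem px",m.sum(),np.median(L[m],0),L[m].min(0),L[m].max(0)); print(sensors.get_clock())
im=imaging.camera("side");cv2.imwrite("pics/s5.png",im["color"][80:300,200:420,::-1].repeat(2,0).repeat(2,1))
```

```text
[-0.54638112 -0.53161404 -0.33820333]
lever 0.8153801435236653
stem px 468 [-0.00607264  0.11464851  0.01924203] [-0.05699602  0.09547498  0.00101244] [0.03012151 0.1392755  0.02613981]
20.35
```

View pics/s4.png

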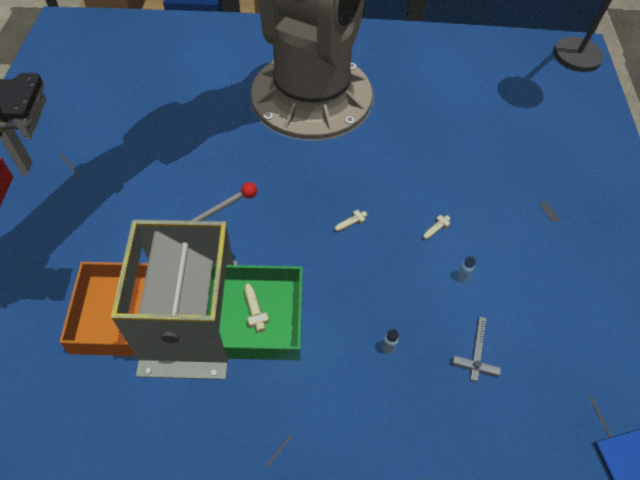

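View pics/s5.png

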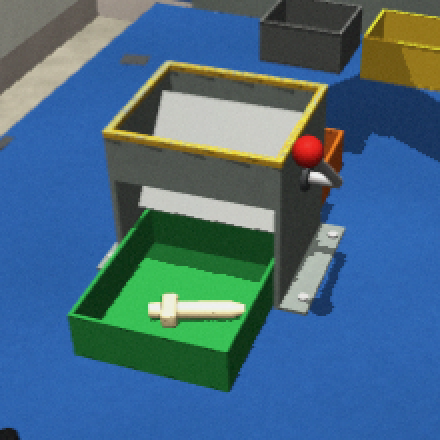

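The stem lies in the green tray at (256,308). The lever is still over at about 0.82 rad and the gripper is clear.

```bash
python3 -c "
from plant import order
print(order.job_done())"
```

```text
the job is handed in; nothing more can be done
None
```

The largest stem went in through the mouth and lies in the green tray, with the lever still set to that side at about 0.82 rad; I handed the job in about 20 s into the run, but no verdict came back.

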